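# Right the toppled solvent tin against the enclosure

## Robot

A 6-joint arm with a two-finger parallel gripper is mounted at the origin on the work surface. World frame = base frame: x ahead of the robot, y to its left, z up, the work surface at z = 0. Lengths are in mm, angles in rad, forces in N, time in s.
With the tool pointing down it reaches from about 350 to 775 mm from the base axis. Payload 7.3 kg.
Tool frame: the origin (TCP) lies at the very end of the fingers, on their centre line; the grasp point (between the pads) lies bot.grip_point_offset behind it (bot.grip_point_offset is the distance from the TCP to the grasp point, in mm); z points along the fingers, y is the line along which they close (so a half turn about z gives the same grasp; the last joint's range is limited). The gripper opens to 92 mm and grips with 3 to 60 N. Pads are 19 mm wide; open, the fingers measure 130 mm over their backs; the gripper's body (75 mm by 190 mm) begins 47 mm behind the grasp point.
Start: joints at [-1.314, 0.342, 1.524, -0, 1.275, -0.146], TCP at [205.821, -482.993, 226.741] pointing down, gripper open.
Joint ranges: [-2.53, 2.53], [-0.77, 2.02], [0.04, 2.7], [-1, 4.14], [0.28, 2.66], [-3.11, 3.11]. Speed limits (rad/s): [2.57, 2.57, 3.14, 3.14, 3.14, 3.14].

## Interface

Orientations are given as [roll, pitch, yaw] about the fixed x, y, z axes, in that order (R = Rz(yaw) Ry(pitch) Rx(roll)).
In Python, from plant import bot gives the robot as it stands. The module is installed in compiled form; this text tells all that it offers.
- The arm moves only by the tool carry_out, never from a script. Its argument "plan" is a list of rows, each an object of numbers: "tx", "ty", "tz": the shift along the world's x, y, z in mm; "rx", "ry", "rz": the turn, a rotation vector about the world's x, y, z in rad. A call has 1 to 12 rows; each row shifts and turns the commanded pose from where the row before left it; what a row does not reach is not made up. A row lasts 1/10 s, in which the tool goes at most 50 mm and 8.59 degrees, less where a joint would pass 70% of its speed; a pose out of reach is approached as far as the arm can. A call with a gripper value outside its range is refused whole. "gripper" is the closure, from 0 (fully open) to 1 (shut), set as the call begins (left out, the last holds). The fingers move at their own pace and stop on an object; the grip force is fixed at half the most. Time passes only in rows, so rows that do not move let the fingers close. It gives the time, the measured TCP pose, the force, the opening and the grip force at its end, in the units of the state.
- bot.get_obs(): the state, without advancing time (a new reading comes with each control period).
- bot.capture(name): name is "side" or "top" or "wrist"; returns the picture (420x560x3 uint8, red, green, blue); there is no depth.
- bot.camera_model(name): a dict with "camera_matrix" (3x3 intrinsics, pixels), "R" (3x3) and "t" (3): a world point X has camera coordinates R X + t. Camera axes: x right, y down, z forward; pixel columns grow to the right and rows downward; lengths in mm; the calibration is good to about 2 mm. A picture is of the moment at which its call begins: read the wrist's pose just before it. camera_model takes no time and is no camera call; for the wrist camera it gives the pose at the moment of the call.
- bot.close_job(): hands the job in; it is judged then, once.
The state is a dict: "time": time; "joint_positions": joint angles; "dq": joint speeds; "tau": joint torques, N m; "tool_pos": TCP position; "tcp_rot": TCP orientation; "contact_force": force on the tool from outside, world axes, zero at the start; "moment": the same for the moment, N m; "grip_width": finger opening in mm; "finger_force": force on a finger pad.
Only numpy, scipy, OpenCV 4.12 (cv2) and the standard library are available. Lean on these libraries where they do the work, as an engineer would, in place of code of your own. Each camera call takes 0.05 s, during which the arm holds its last target. There are 200 camera calls.

## Task

The flat solvent tin has toppled and leans with its top end against the front of the white enclosure. Without lifting it off the bench, push its foot in so that its top slides up the enclosure until the tin stands upright by itself, facing the enclosure squarely and no more than about 5 cm from it. Leave the grey panel that is propped there to dry, and the round paint can, as they are.

Things in the scene. Friction and masses are not known exactly. Their poses are not given: they have to be found in the camera images.
- tin: toppled flat metal tin, paper band: 50 thick (own x), 80 wide (y), 185 tall (z, foot to top), plus black cap 26 wide, 14 high, 18 off centre to +y. 0.4 kg, friction 0.5. Origin: centre of underside. Leans 32 deg, +x face to the enclosure: top edge on its front, lower edge on bench, origin 119 out, foot's outer edge 140 out, 26 up. Once under 15 deg it drops upright by itself when let go.
- enclosure: white steel electrical enclosure fixed on the bench: 180 deep (own x), 400 long (own y), 220 high. Origin: at bench level, at the foot of its plain front face, halfway along. The front is upright at own x = 0; own +x points level into the enclosure, y along the front, z up. Place and yaw vary.
- panel: bystander: grey painted steel panel 8 thick (own x), 90 wide (own y), 200 tall (own z), 0.4 kg, propped about 35 degrees from upright against the same enclosure front beside the tin, on either side, centres about 150 apart. Origin: centre of its lower end face.
- can: bystander: a round steel paint can 74 across and 85 tall standing on the bench, 0.5 kg, away from the enclosure. Origin: centre of its underside.

How it is judged (in metres and radians):
At the end, for the whole second after the job is handed in: The tin stands on its foot on the bench within 10 degrees of upright, the gap from its back to the enclosure front at most 60 mm (origin within 85 mm of the front), its back within 15 degrees of parallel to the front, moving under 60 mm/s (slight rocking is allowed) (angle between tin's own z axis and vertical below 0.175 rad and x of tin in the frame of enclosure above -0.085 m and height (world z) of tin below 0.01 m and angle between the x axis of tin and the x axis of enclosure, either way round below 0.26 rad and linear speed of tin below 0.06 m/s); the robot touches nothing.
It fails at once if the tin is lifted off the bench (its origin higher than 60 mm) (height (world z) of tin above 0.06 m).
It fails at once if the propped panel is disturbed (moved more than 15 mm) (distance of panel from where it was at the start of the episode above 0.015 m).
It fails at once if the panel no longer leans as it did (angle between panel's own z axis and vertical below 0.45 rad or angle between panel's own z axis and vertical above 0.8 rad).
It fails at once if the paint can is disturbed (moved more than 20 mm) (distance of can from where it was at the start of the episode above 0.02 m).
It also fails if it takes over 29 s, if anything falls off the work surface, if the arm or the gripper's body presses on something with over 40 N, if the wrist force passes 120 N, or if a joint passes its speed limit or range.

## Working session

There is one attempt and no reset: what is moved stays moved. The work goes in short steps, Python scripts to look and compute and a tool call to move; the robot and the scene stay as the last step left them, time stands still between calls to the robot, and variables do not carry over. Pictures are saved under pics/ and viewed, at most 10 in all, crops included, and the job is handed in when it is done.

Besides the shell and the picture viewer there is one more tool, called after ">>>" by a JSON object that holds its "api" and its "payload". carry_out: Moves the arm, as the interface text tells. Its arguments: {"type":"object","properties":{"plan":{"type":"array"},"gripper":{"type":"number"}},"required":["plan"]}

```bash
mkdir -p pics; python3 - <<'E'
from plant import bot
import cv2
for n in("side","top"):
    cv2.imwrite(f"pics/{n}0.png",bot.capture(n)[:,:,::-1])
    m=bot.camera_model(n);print(n,m["camera_matrix"],m["R"],m["t"])
o=bot.get_obs();print(o,bot.grip_point_offset)
E
```

```text
side [[501.24057278   0.         282.61820392]
 [  0.         501.24057278 206.31139776]
 [  0.           0.           1.        ]] [[ 0.99247256 -0.12145188 -0.01573729]
 [-0.11087776 -0.8365362  -0.53657554]
 [ 0.05200329  0.53428141 -0.84370553]] [-580.18447144   24.05831946  949.94812144]
top [[394.82629238   0.         282.57520898]
 [  0.         394.82629238 211.3835832 ]
 [  0.           0.           1.        ]] [[-0.00443152 -0.99995635 -0.00822612]
 [-0.98521078  0.00577495 -0.17124942]
 [ 0.17128945  0.00734557 -0.98519337]] [-54.10198568 571.67917951 648.15692582]
{'time': 0.1, 'joint_positions': array([-1.31402913e+00,  3.42647575e-01,  1.52491979e+00, -1.28220700e-05,
        1.27538136e+00, -1.45997805e-01]), 'dq': array([ 0.00024928, -0.00132194, -0.0033107 ,  0.00038236,  0.00168989,
       -0.00090289]), 'tau': array([ 1.21259967e-03, -4.32006848e+01, -2.44693476e+01,  7.18639302e-02,
        5.26133215e-02, -4.95519964e-05]), 'tool_pos': array([ 205.70705767, -482.63287831,  226.11788728]), 'tcp_rot': array([-3.14024922e+00, -1.85150077e-04,  4.02768616e-01]), 'contact_force': array([ 0.54353156,  0.98819518, -0.61902686]), 'moment': array([0.01320029, 0.0254045 , 0.03762856]), 'finger_force': 0.0, 'grip_width': 91.50215672947864} 18.8
```

View pics/side0.png

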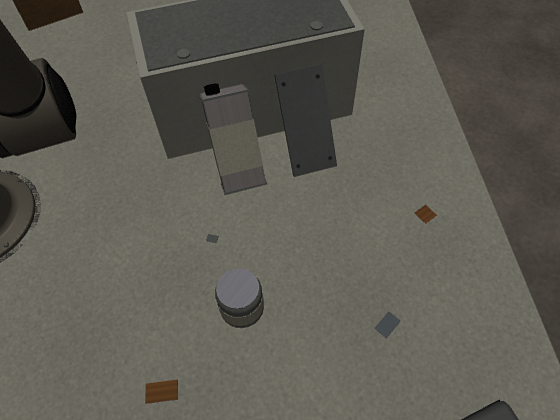

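View pics/top0.png

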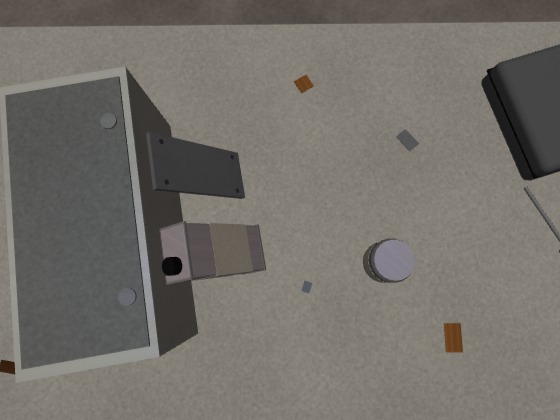

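Side view: tin's outer face has its foot corners at (225,193) and (267,185), with the cap at (211,89). The enclosure front's foot runs (169,157)–(352,117), the panel foot is at (293,176)–(337,166), and the can is at (239,310). Top view: tin foot edge (261,225)–(265,270), enclosure front top edge (127,68)–(158,356), panel to the +x side.

```bash
cat > h.py <<'E'
from plant import bot
import numpy as np
def ray(n,p,z):
    m=bot.camera_model(n);K=m["camera_matrix"];R=np.array(m["R"]);c=-R.T@m["t"]
    d=R.T@np.linalg.solve(K,[p[0],p[1],1]);return (c+d*(z-c[2])/d[2]).round(1)
E
python3 - <<'E'
from h import *
for l,n,p,z in [("encfootL","side",(169,157),0),("encfootR","side",(352,117),0),("encfoot near","top",(197,333),0),("encfoot far","top",(170,128),0),
 ("enctop near","top",(158,356),220),("enctop far","top",(127,68),220),("enctopL","side",(147,75),220),("enctopR","side",(363,31),220),
 ("tin","side",(225,193),26),("tin","side",(267,185),26),("tin","top",(261,225),26),("tin","top",(265,270),26),
 ("tintopouter","side",(203,98),183),("tintopouter","side",(247,88),183),
 ("panfoot","side",(293,176),2),("panfoot","side",(337,166),2),("panfoot","top",(241,154),4),("panfoot","top",(244,197),4),
 ("can","side",(239,290),85),("can","top",(393,261),85)]: print(l,n,ray(n,p,z))
E
```

```text
encfootL side [363.3 100.9   0. ]
encfootR side [753.5 157.5   0. ]
encfoot near top [358.8  98.3   0. ]
encfoot far top [747.9 164.3   0. ]
enctop near top [359.1  98.3 220. ]
enctop far top [749.8 161.8 220. ]
enctopL side [372.1 100.6 220. ]
enctopR side [751.2 159.6 220. ]
tin side [473.4 -20.8  26. ]
tin side [553.6 -13.   26. ]
tin top [550.5 -17.6  26. ]
tin top [469.7 -25.1  26. ]
tintopouter side [459.   72.2 183. ]
tintopouter side [535.7  85.6 183. ]
panfoot side [607.5  18.5   2. ]
panfoot side [697.9  31.2   2. ]
panfoot top [692.3  23.1   4. ]
panfoot top [607.3  16.3   4. ]
can side [ 488.2 -244.7   85. ]
can top [ 481.8 -237.4   85. ]
```

>>> {"api": "carry_out", "payload": {"plan": [{"tx": 28, "ty": 38, "rz": 0.119}, {"tx": 28, "ty": 38, "rz": 0.119}, {"tx": 28, "ty": 38, "rz": 0.119}, {"tx": 28, "ty": 38, "rz": 0.119}, {"tx": 28, "ty": 38, "rz": 0.119}, {"tx": 28, "ty": 38, "rz": 0.119}, {"tx": 28, "ty": 38, "rz": 0.119}, {"tx": 28, "ty": 38, "rz": 0.119}, {"tx": 28, "ty": 38, "rz": 0.119}, {"tx": 28, "ty": 38, "rz": 0.119}, {"tx": 28, "ty": 38, "rz": 0.119}, {}], "gripper": 0.67}}

```text
invalid input at $.plan[0]: expected keys tx, ty, tz, rx, ry, rz
```

>>> {"api": "carry_out", "payload": {"plan": [{"rx": 0.12, "ry": 0.018}, {"rx": 0.12, "ry": 0.018}, {"rx": 0.12, "ry": 0.018}, {"rx": 0.12, "ry": 0.018}, {"rx": 0.12, "ry": 0.018}, {}, {}]}}

```text
invalid input at $.plan[0]: expected keys tx, ty, tz, rx, ry, rz
```

>>> {"api": "carry_out", "payload": {"plan": [{"tx": 28, "ty": 38, "tz": 0, "rx": 0, "ry": 0, "rz": 0.119}, {"tx": 28, "ty": 38, "tz": 0, "rx": 0, "ry": 0, "rz": 0.119}, {"tx": 28, "ty": 38, "tz": 0, "rx": 0, "ry": 0, "rz": 0.119}, {"tx": 28, "ty": 38, "tz": 0, "rx": 0, "ry": 0, "rz": 0.119}, {"tx": 28, "ty": 38, "tz": 0, "rx": 0, "ry": 0, "rz": 0.119}, {"tx": 28, "ty": 38, "tz": 0, "rx": 0, "ry": 0, "rz": 0.119}, {"tx": 28, "ty": 38, "tz": 0, "rx": 0, "ry": 0, "rz": 0.119}, {"tx": 28, "ty": 38, "tz": 0, "rx": 0, "ry": 0, "rz": 0.119}, {"tx": 28, "ty": 38, "tz": 0, "rx": 0, "ry": 0, "rz": 0.119}, {"tx": 28, "ty": 38, "tz": 0, "rx": 0, "ry": 0, "rz": 0.119}, {"tx": 28, "ty": 38, "tz": 0, "rx": 0, "ry": 0, "rz": 0.119}, {"tx": 0, "ty": 0, "tz": 0, "rx": 0, "ry": 0, "rz": 0}], "gripper": 0.67}}

```text
time: 1.3
tool_pos: [515.9, -60.5, 226.1]
tcp_rot: [3.141, -0.002, 1.721]
contact_force: [0.2, -1.1, 0.5]
grip_width: 30.4
finger_force: 0.0
```

>>> {"api": "carry_out", "payload": {"plan": [{"tx": 0, "ty": 0, "tz": 0, "rx": 0.12, "ry": 0.018, "rz": 0}, {"tx": 0, "ty": 0, "tz": 0, "rx": 0.12, "ry": 0.018, "rz": 0}, {"tx": 0, "ty": 0, "tz": 0, "rx": 0.12, "ry": 0.018, "rz": 0}, {"tx": 0, "ty": 0, "tz": 0, "rx": 0.12, "ry": 0.018, "rz": 0}, {"tx": 0, "ty": 0, "tz": 0, "rx": 0.12, "ry": 0.018, "rz": 0}, {"tx": 0, "ty": 0, "tz": 0, "rx": 0, "ry": 0, "rz": 0}, {"tx": 0, "ty": 0, "tz": 0, "rx": 0, "ry": 0, "rz": 0}]}}

```text
time: 2.0
tool_pos: [513.5, -65.7, 226.1]
tcp_rot: [-3.134, -0.605, 1.707]
contact_force: [-0.6, 1.3, -0.4]
grip_width: 30.4
finger_force: 0.0
```

>>> {"api": "carry_out", "payload": {"plan": [{"tx": 0, "ty": 0, "tz": -28, "rx": 0, "ry": 0, "rz": 0}, {"tx": 0, "ty": 0, "tz": -28, "rx": 0, "ry": 0, "rz": 0}, {"tx": 0, "ty": 0, "tz": -28, "rx": 0, "ry": 0, "rz": 0}, {"tx": 0, "ty": 0, "tz": -28, "rx": 0, "ry": 0, "rz": 0}, {"tx": 0, "ty": 0, "tz": -28, "rx": 0, "ry": 0, "rz": 0}, {"tx": 0, "ty": 0, "tz": -28, "rx": 0, "ry": 0, "rz": 0}, {"tx": 0, "ty": 0, "tz": -28, "rx": 0, "ry": 0, "rz": 0}, {"tx": 0, "ty": 0, "tz": 0, "rx": 0, "ry": 0, "rz": 0}, {"tx": 0, "ty": 0, "tz": 0, "rx": 0, "ry": 0, "rz": 0}]}}

```text
time: 2.9
tool_pos: [514.1, -64.4, 31.8]
tcp_rot: [-3.137, -0.605, 1.712]
contact_force: [0.9, -0.2, 0.2]
grip_width: 30.7
finger_force: 0.0
```

```bash
python3 - <<'E'
from h import *
import cv2
a=bot.capture("side");b=bot.capture("top")
cv2.imwrite("pics/1.png",np.vstack([cv2.resize(a[40:340,80:480],(800,600))])[:,:,::-1]); print(bot.get_obs()["tool_pos"])
E
```

```text
[514.75935191 -65.06577505  32.52692046]
```

View pics/1.png

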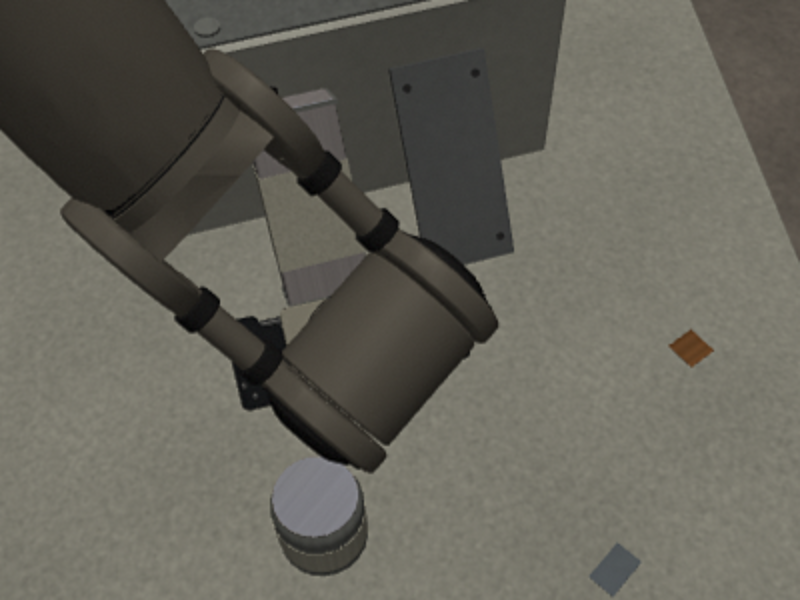

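The picture shows the fingers at the bench in front of the tin's foot, with the can (317,500) and panel clear. I'll advance to contact.

>>> {"api": "carry_out", "payload": {"plan": [{"tx": -1.2, "ty": 8, "tz": -4, "rx": 0, "ry": 0, "rz": 0}, {"tx": -1.2, "ty": 8, "tz": 0, "rx": 0, "ry": 0, "rz": 0}, {"tx": -1.2, "ty": 8, "tz": 0, "rx": 0, "ry": 0, "rz": 0}, {"tx": -1.2, "ty": 8, "tz": 0, "rx": 0, "ry": 0, "rz": 0}, {"tx": -1.2, "ty": 8, "tz": 0, "rx": 0, "ry": 0, "rz": 0}, {"tx": -1, "ty": 6, "tz": 0, "rx": 0, "ry": 0, "rz": 0}, {"tx": -1, "ty": 6, "tz": 0, "rx": 0, "ry": 0, "rz": 0}, {"tx": 0, "ty": 0, "tz": 0, "rx": 0, "ry": 0, "rz": 0}]}}

```text
time: 3.8
tool_pos: [505.7, -12.4, 26.8]
tcp_rot: [-3.136, -0.607, 1.71]
contact_force: [0.8, -0.0, -0.4]
grip_width: 30.2
finger_force: 0.4
```

>>> {"api": "carry_out", "payload": {"plan": [{"tx": -1, "ty": 6, "tz": 0, "rx": 0, "ry": 0, "rz": 0}, {"tx": -1, "ty": 6, "tz": 0, "rx": 0, "ry": 0, "rz": 0}, {"tx": -1, "ty": 6, "tz": 0, "rx": 0, "ry": 0, "rz": 0}, {"tx": 0, "ty": 0, "tz": 0, "rx": 0, "ry": 0, "rz": 0}]}}

```text
time: 4.2
tool_pos: [502.3, 6.1, 26.8]
tcp_rot: [-3.135, -0.608, 1.71]
contact_force: [0.1, -0.6, 0.3]
grip_width: 30.4
finger_force: 0.3
```

```bash
python3 - <<'E'
from h import *
import cv2
a=bot.capture("side");b=bot.capture("top")
cv2.imwrite("pics/2.png",np.vstack([a[40:250,80:480],b[80:370,0:400]])[:,:,::-1]); print(bot.get_obs()["contact_force"])
E
```

```text
[ 0.32534332 -0.18605529  0.36264994]
```

View pics/2.png

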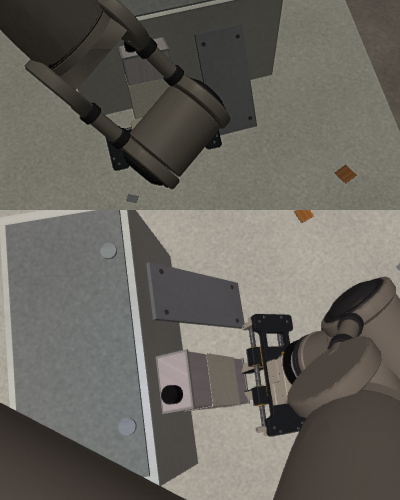

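```bash
python3 - <<'E'
from h import *
import cv2
b=bot.capture("top");w=bot.capture("wrist")
t=cv2.resize(b[200:300,130:290],(800,500),interpolation=cv2.INTER_CUBIC)
cv2.imwrite("pics/3.png",t[:,:,::-1]);cv2.imwrite("pics/4.png",w[:,:,::-1]); print(bot.get_obs())
E
```

```text
{'time': 4.4, 'joint_positions': array([-0.45521541,  0.72277904,  1.69204725,  0.53734622,  1.16156074,
       -0.9239367 ]), 'dq': array([-0.00277649, -0.00135669, -0.00201934, -0.00180185, -0.00251014,
       -0.0005691 ]), 'tau': array([ 1.02314253e-01, -5.04964972e+01, -1.36209655e+01,  1.48408446e+00,
        2.21499190e+00,  2.09222012e-02]), 'tool_pos': array([502.59509414,   5.34341934,  26.79292535]), 'tcp_rot': array([-3.13559778, -0.60752726,  1.7099013 ]), 'contact_force': array([0.45864201, 1.0594036 , 0.37749163]), 'moment': array([-0.31874254, -0.13917712, -0.03497935]), 'finger_force': 0.0, 'grip_width': 30.077286128751236}
```

View pics/3.png

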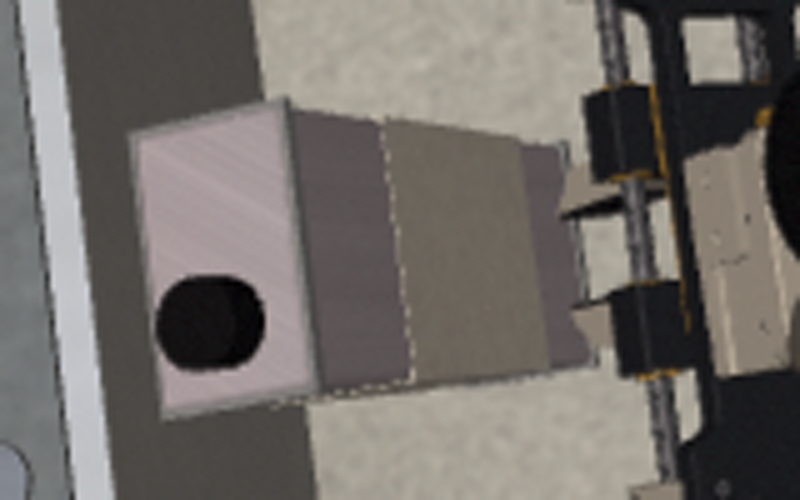

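View pics/4.png

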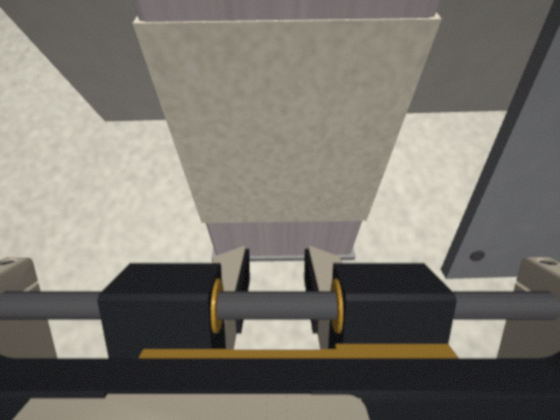

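Top and wrist views show both fingertips against the tin's foot (wrist image about (230,255) and (325,255)). The foot has been pushed in about 20 mm, and tin and panel are clear of the gripper body. I'll continue.

>>> {"api": "carry_out", "payload": {"plan": [{"tx": -0.7, "ty": 4.5, "tz": 0, "rx": 0, "ry": 0, "rz": 0}, {"tx": -0.7, "ty": 4.5, "tz": 0, "rx": 0, "ry": 0, "rz": 0}, {"tx": -0.7, "ty": 4.5, "tz": 0, "rx": 0, "ry": 0, "rz": 0}, {"tx": -0.7, "ty": 4.5, "tz": 0, "rx": 0, "ry": 0, "rz": 0}, {"tx": -0.7, "ty": 4.5, "tz": 0, "rx": 0, "ry": 0, "rz": 0}, {"tx": -0.7, "ty": 4.5, "tz": 0, "rx": 0, "ry": 0, "rz": 0}, {"tx": -0.7, "ty": 4.5, "tz": 0, "rx": 0, "ry": 0, "rz": 0}, {"tx": 0, "ty": 0, "tz": 0, "rx": 0, "ry": 0, "rz": 0}]}}

```text
time: 5.2
tool_pos: [497.6, 37.3, 26.8]
tcp_rot: [-3.136, -0.607, 1.71]
contact_force: [0.7, -0.1, -0.4]
grip_width: 30.5
finger_force: 0.2
```

```bash
python3 - <<'E'
from h import *
import cv2
b=bot.capture("top");w=bot.capture("wrist")
t=cv2.resize(b[180:300,110:290],(600,400),interpolation=cv2.INTER_CUBIC)
cv2.imwrite("pics/5.png",np.vstack([t[:300],cv2.resize(w[:300],(600,300))])[:,:,::-1])
p=bot.get_obs()["tool_pos"];print(p,(p[0]-555)*-.156+(p[1]-130)*.988)
E
```

```text
[497.77258226  36.82049133  26.82306834] -83.13387739918542
```

View pics/5.png

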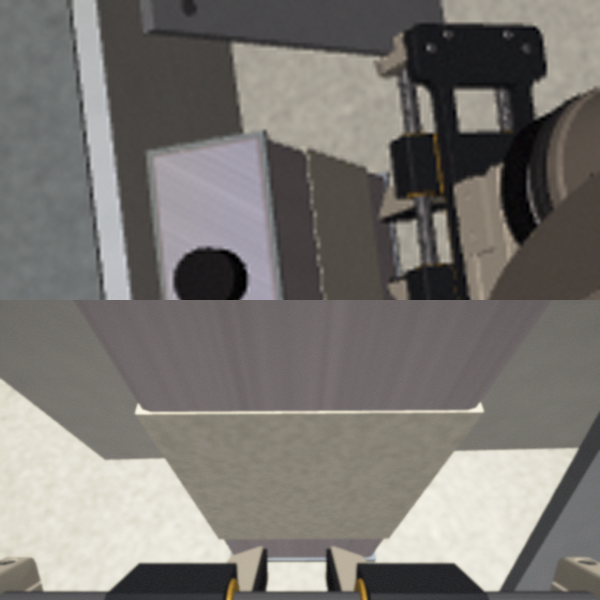

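```bash
python3 - <<'E'
from h import *
f=lambda p:(p[0]-555)*-.156+(p[1]-130)*.988
for q,z in [((225.5,232.5),9),((189.5,219.3),190),((154.5,225.5),182)]:
    p=ray("top",q,z);print(p,f(p))
E
```

```text
[539.2  49.3   9. ] -77.2668
[536.4  72.4 190. ] -54.00719999999999
[529.  123.8 182. ] -2.069600000000003
```

Tilt is about 7° with the foot roughly 28 mm from the enclosure, so I'll let it down gently and retreat.

>>> {"api": "carry_out", "payload": {"plan": [{"tx": 0.3, "ty": -2, "tz": 0, "rx": 0, "ry": 0, "rz": 0}, {"tx": 0.3, "ty": -2, "tz": 0, "rx": 0, "ry": 0, "rz": 0}, {"tx": 0.3, "ty": -2, "tz": 0, "rx": 0, "ry": 0, "rz": 0}, {"tx": 0.3, "ty": -2, "tz": 0, "rx": 0, "ry": 0, "rz": 0}, {"tx": 0.3, "ty": -2, "tz": 0, "rx": 0, "ry": 0, "rz": 0}, {"tx": 0.3, "ty": -2, "tz": 0, "rx": 0, "ry": 0, "rz": 0}, {"tx": 1, "ty": -6, "tz": 0, "rx": 0, "ry": 0, "rz": 0}, {"tx": 2, "ty": -12, "tz": 0, "rx": 0, "ry": 0, "rz": 0}, {"tx": 3, "ty": -20, "tz": 0, "rx": 0, "ry": 0, "rz": 0}, {"tx": 3, "ty": -20, "tz": 10, "rx": 0, "ry": 0, "rz": 0}, {"tx": 3, "ty": -20, "tz": 20, "rx": 0, "ry": 0, "rz": 0}, {"tx": 0, "ty": 0, "tz": 0, "rx": 0, "ry": 0, "rz": 0}]}}

```text
time: 6.5
tool_pos: [513.9, -57.9, 58.3]
tcp_rot: [3.142, -0.603, 1.71]
contact_force: [0.3, 0.8, -0.5]
grip_width: 30.4
finger_force: 0.0
```

```bash
python3 - <<'E'
from h import *
import cv2
b=bot.capture("top");a=bot.capture("side")
t=cv2.resize(b[100:300,110:290],(540,600),interpolation=cv2.INTER_CUBIC)
cv2.imwrite("pics/6.png",np.hstack([t,np.vstack([cv2.resize(a[50:250,180:380],(260,260)),np.zeros((340,260,3),np.uint8)])])[:,:,::-1])
E
```

```text
(no output)
```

View pics/6.png

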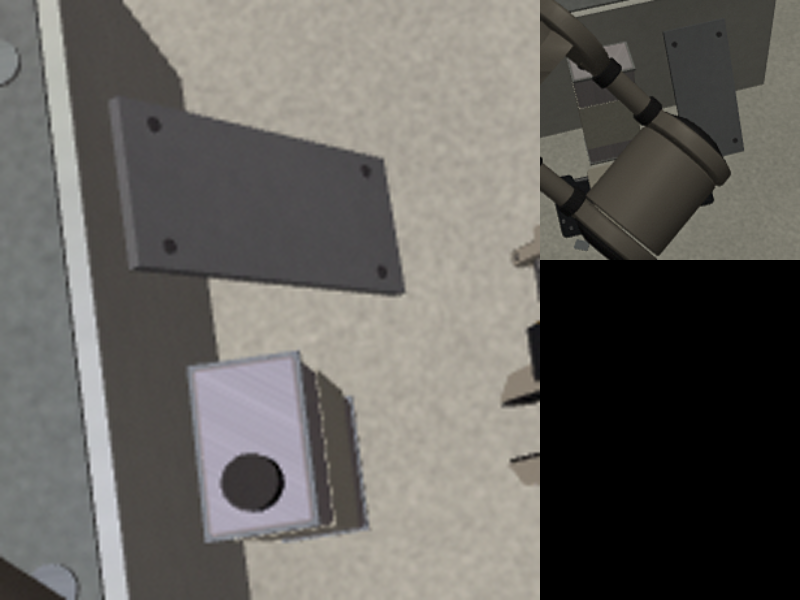

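The tin now stands clear of the enclosure, its top at crop (190–315, 352–542) and its foot edge at (350,400)–(367,527). The panel is unmoved.

>>> {"api": "carry_out", "payload": {"plan": [{"tx": 0, "ty": 0, "tz": 30, "rx": 0, "ry": 0, "rz": 0}, {"tx": 0, "ty": 0, "tz": 30, "rx": 0, "ry": 0, "rz": 0}, {"tx": 0, "ty": 0, "tz": 0, "rx": 0, "ry": 0, "rz": 0}, {"tx": 0, "ty": 0, "tz": 0, "rx": 0, "ry": 0, "rz": 0}, {"tx": 0, "ty": 0, "tz": 0, "rx": 0, "ry": 0, "rz": 0}, {"tx": 0, "ty": 0, "tz": 0, "rx": 0, "ry": 0, "rz": 0}]}}

```text
time: 7.2
tool_pos: [511.1, -53.0, 115.6]
tcp_rot: [-3.134, -0.608, 1.709]
contact_force: [0.2, -0.1, 0.4]
grip_width: 30.3
finger_force: 0.0
```

```bash
python3 - <<'E'
from h import *
f=lambda p:(p[0]-555)*-.156+(p[1]-130)*.988
for q,z in [((173.3,222),185),((178.7,280.7),185),((209.3,217.3),185),((226.7,233.3),0),((232.3,275.7),0)]:
    p=ray("top",q,z);print(p,f(p))
import cv2;cv2.imwrite("pics/7.png",cv2.resize(bot.capture("top")[60:340,80:480],(800,560))[:,:,::-1])
E
```

```text
[533.4  96.4 185. ] -29.82719999999999
[451.7  85.5 185. ] -27.8512
[539.9  45.7 185. ] -80.93279999999999
[538.8  48.3   0. ] -78.19239999999999
[460.2  36.5   0. ] -77.5892
```

View pics/7.png

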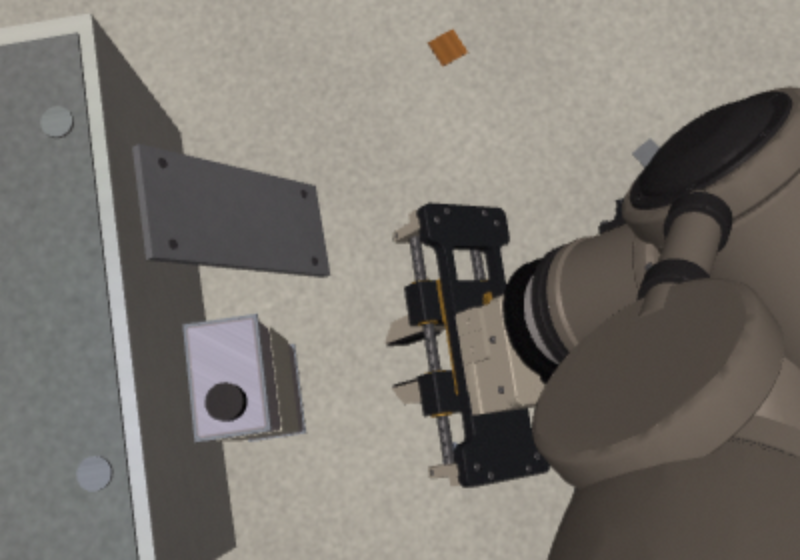

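The tin is upright and square, about 29 mm from the enclosure (tin at (225,380) in the crop). The gripper is clear, so I'm handing in.

```bash
python3 -c "
from plant import bot
print(bot.close_job())"
```

```text
the job is handed in; nothing more can be done
None
```

The tin stands upright and square to the enclosure with a gap of about 29 mm, the panel did not appear to move in the camera views, the arm stayed clear of the can (not re-checked at the end), and the job is handed in (no verdict was returned).

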